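# Close up the marked-out wooden box

### The job

Close up the pale wooden box using only pushes of the fingertips: push its drawer fully in, slide its lid fully home, and once the lid is home swing the red turn catch all the way across behind the lid's dark cleat. Do not lift or shove the box out of its place, do not pull drawer or lid farther open, and leave everything else on the bench where it is.

Things in the scene. Friction and masses are not known exactly. Their poses are not given: they have to be found in the camera images.
- box: The loose pale wooden box with pencilled star patterns, 140 mm deep (its x) by 240 mm wide (its y) by 100 mm tall, 2 kg, standing on the bench. Origin: centre of its underside, on the bench; x points from its front (drawer side, roughly towards the robot) to its back, y along its long side towards the end where the lid slides out, z up. It slides on the bench at some 10 N or more of sideways push. Its front wall's top rail (z 74 to 100 mm) and back wall stand 100 mm tall.
- drawer (a joint): How far the drawer sticks out of the box's front, m: 0 is fully in (front flush with the box's front), it moves along the box's -x. Drawer front 184 mm wide, from 9 to 71 mm above the bench; its rubbing resists with about 1.2 N and it stays where it is left; hard stop at 0.
- knob (a point): Centre of the flat outer end of the drawer's round dark wooden knob (24 mm across, stands 20 mm out from the drawer front, 49 mm above the bench, in the middle of the drawer). With the drawer in, it lies at -90, 0, 49 mm in the box's frame.
- lid (a joint): How far the lid is slid open, m: 0 is fully home, it moves along the box's +y, level, in grooves. Flat plate 8 mm thick, 114 mm wide (x) and 230 mm long (y), its top 95.5 mm above the bench; its rubbing resists with about 1.2 N and it stays where it is left; hard stop at 0.
- cleat (a point): Centre of the dark wooden cleat fixed on the lid near its outer end: a bar 76 mm long (box x), 12 mm wide (box y), standing 20 mm above the lid's top (its top 115.5 mm above the bench). With the lid home this point lies at 0, 86, 105.5 mm in the box's frame.
- catch (a joint): Angle of the red turn catch, rad, about a vertical pin: 0 when its arm points along the box's +y, negative when it leans to the box's front, growing clockwise seen from above to a hard stop at 1.571, where it points along the box's +x, across the lid just beyond the closed cleat. Stiff with 0.03 N m, stays where left. Below 0.25 rad it is clear of the cleat; farther across it bars an open lid.
- catch_pivot (a point): On the catch's pin at mid-height of the arm, on top of the box's front rail: -64, 106, 111.5 mm in the box's frame. The catch is a red bar 65 mm long, 12 mm wide and 20 mm tall (101.5 to 121.5 mm above the bench), reaching from 10 mm behind the pin to 55 mm ahead of it.
- catch_tip (a point): Middle of the free end of the red catch's arm, 55 mm from the pin, at mid-height of the arm.
- glue: White glue bottle, loose, 44 mm across, 130 mm tall, stands to the front of the box on its -y side. Origin: centre of its underside. Leave alone.
- block: Loose pale practice block, 45 x 60 x 45 mm, in front of the box on its +y side, beside the drawer. Origin: centre of its underside. Leave alone.
- sander: Loose cork sanding block, 65 x 110 x 30 mm, on the bench beyond the box's +y end; the open lid may overhang it. Origin: centre of its underside. Leave alone.
- square: Loose try square with dark stock 20 x 110 x 18 mm and steel blade 150 mm, lying at the left. Origin: centre under the stock. Leave alone.
- ruler: Loose steel ruler 300 x 25 x 4 mm, lying behind the box. Origin: centre of its underside. Leave alone.
- pencils: Blue pencil cup, loose, 76 mm across, 155 mm tall with its pencils, far to one side of the box. Origin: centre of its underside. Leave alone.
- varnish: Amber jar, loose, 72 mm across, 90 mm tall, far to one side of the box. Origin: centre of its underside. Leave alone.

How it is judged:
By the outcome, as a careful person would: the job done as asked, in the order asked, and still so for the second after the job is handed in, with the robot touching nothing.
It also fails if it takes over 54 s, if anything falls off the work surface, if the arm or the gripper's body presses on something with over 40 N, if the wrist force passes 120 N, or if a joint passes its speed limit or range.

### The arm

A 7-joint arm with a two-finger parallel gripper is mounted at the origin on the work surface. World frame = base frame: x ahead of the robot, y to its left, z up, the work surface at z = 0. Lengths are in m, angles in rad, forces in N, time in s.
With the tool pointing down it reaches from about 0.425 to 0.875 m from the base axis. Payload 4.7 kg.
Tool frame: the origin (TCP) lies at the very end of the fingers, on their centre line; the grasp point (between the pads) lies 19 mm behind it; z points along the fingers, y is the line along which they close (so a half turn about z gives the same grasp; the last joint's range is limited). The gripper opens to 87 mm and grips with 3 to 60 N. Pads are 19 mm wide; open, the fingers measure 117 mm over their backs; the gripper's body (75 mm by 190 mm) begins 51 mm behind the grasp point.
Start: joints at [0.014, 0.321, -0.07, 1.45, 0.023, 1.371, -0.057], TCP at [0.65, -0, 0.223] pointing down, gripper open.
Joint ranges: [-2.86, 2.86], [-0.3, 2.09], [-1.38, 1.24], [0.06, 2.45], [-1.56, 4.7], [0.09, 2.05], [-2.69, 2.69]. Speed limits (rad/s): [2.57, 2.57, 3.14, 3.14, 3.14, 3.14, 3.14].

### API

Orientations are given as a rotation vector (axis times angle).
In Python, from bench import get_state, get_image, get_calibration, close_job gives the robot as it stands.
- The arm moves only by the shell command python3 -m crank 'ROWS' [FORCE]. ROWS is JSON, a list of rows, each a list of 5 numbers: the opening, from 0 (shut) to 1 (fully open), then the shift along the world's x, y, z in units of 0.2 m (1.0 is 0.2 m), then the turn about the world's z in units of 2 pi rad (1.0 is 2 pi rad). A call has 1 to 5 rows; each row is the pose to reach, as a shift and turn from the pose commanded when the call began, turning the shorter way round; what a row does not reach only later rows make up. A row lasts 1/8 s, in which the tool goes at most 62.5 mm and 10.7 degrees, less where a joint would pass 70% of its speed; a pose out of reach is approached as far as the arm can. A call with a number of a shift or a turn outside -1 to 1 is refused whole. A call with a gripper value outside its range is refused whole. The fingers move at their own pace and stop on an object; FORCE is the grip in N (left out, the last holds). Time passes only in rows, so rows that repeat a pose let the fingers close. It gives the time, the measured TCP pose, the force, the opening and the grip force at its end, in the units of the state.
- get_state(): the state, without advancing time (a new reading comes with each control period).
- get_image(name): name is "scene" or "side" or "wrist"; returns the picture (420x560x3 uint8, red, green, blue); there is no depth.
- get_calibration(name): a dict with "fovy" (degrees; the focal length in pixels is half the picture's height over the tangent of half this angle, whatever the lens; pixels are square), "cx", "cy" (the principal point, pixels), "k1" (the pictures are not rectified: a ray, as slopes to the right and down, at radius r is drawn at 1 + k1 r^2 times it, then the intrinsics apply), "R" (3x3) and "t" (3): a world point X has camera coordinates R X + t. Camera axes: x right, y down, z forward; pixel columns grow to the right and rows downward; lengths in m; the calibration is good to about 2 mm. A picture is of the moment at which its call begins: read the wrist's pose just before it. get_calibration takes no time and is no camera call; for the wrist camera it gives the pose at the moment of the call.
- close_job(): hands the job in; it is judged then, once.
The state is a dict: "time": time; "joint_positions": joint angles; "qd": joint speeds; "joint_torque": joint torques, N m; "position": TCP position; "tool_rot": TCP orientation; "ft_force": force on the tool from outside, world axes, zero at the start; "torque": the same for the moment, N m; "grip_width": opening from 0.0 (shut) to 1.0 (fully open); "grip_force": force on a finger pad.
Only numpy, scipy, OpenCV 4.12 (cv2) and the standard library are available. Lean on these libraries where they do the work, as an engineer would, in place of code of your own. Each camera call takes 0.05 s, during which the arm holds its last target. There are 200 camera calls.

## Working session

There is one attempt and no reset: what is moved stays moved. The work goes in short steps, Python scripts to look and compute and a shell command to move; the robot and the scene stay as the last step left them, time stands still between calls to the robot, and variables do not carry over. Pictures are saved under pics/ and viewed, at most 10 in all, crops included, and the job is handed in when it is done.

```bash
mkdir -p pics; python3 - <<'E'
from bench import *
import cv2
for n in("scene","side"):
    cv2.imwrite(f"pics/{n}0.png",cv2.resize(get_image(n)[:,:,::-1],(800,600),interpolation=cv2.INTER_CUBIC))
    c=get_calibration(n);print(n,c)
E
```

```text
scene {'fovy': 54.18656531601182, 'cx': 287.7197909108633, 'cy': 210.1636106584489, 'k1': -0.029899452175263557, 'R': array([[ 0.34492343,  0.93857392,  0.01033586],
       [ 0.79408152, -0.28591625, -0.53636409],
       [-0.50046215,  0.19321206, -0.84392342]]), 't': array([-0.1787406 , -0.41659751,  1.45037542])}
side {'fovy': 47.39601748556034, 'cx': 278.4673621335429, 'cy': 213.56924196704364, 'k1': -0.16838821367490392, 'R': array([[-0.9386845 , -0.34381012, -0.02580713],
       [-0.16910794,  0.52434802, -0.83454279],
       [ 0.30045618, -0.77900819, -0.55033838]]), 't': array([0.53948266, 0.18968621, 1.01828328])}
```

View pics/scene0.png

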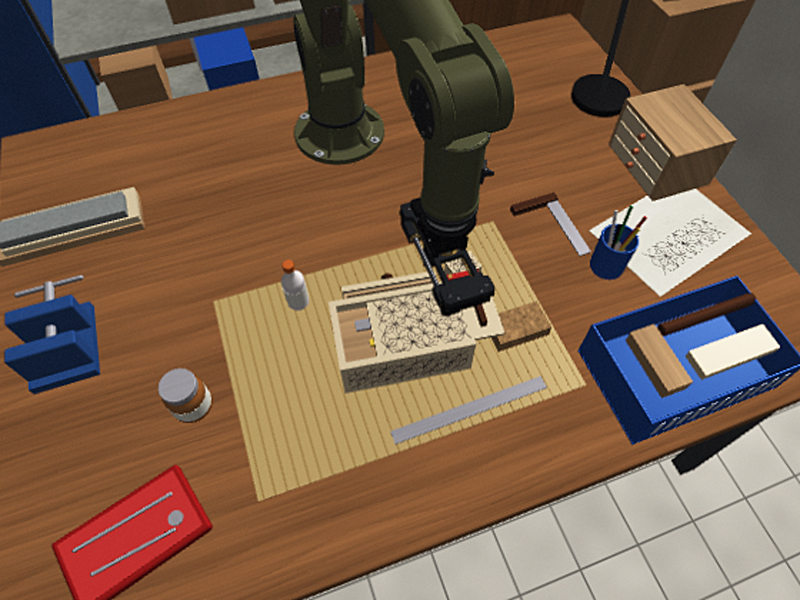

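View pics/side0.png

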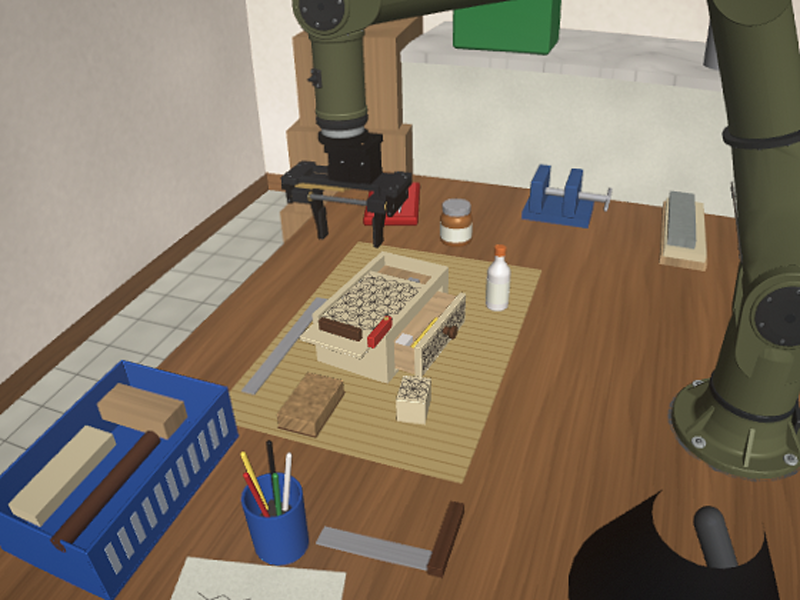

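The side view shows the box, drawer open (knob about 452,332) and lid partly open with the cleat at about (341,328). The catch is at about (380,332). In the scene view the gripper hides the catch. I'll enlarge both.

```bash
python3 - <<'E'
from bench import *
import cv2
a=get_image("side")[165:280,200:340,::-1]   # 140x115
cv2.imwrite("pics/sidec.png",cv2.resize(a,(700,575),interpolation=cv2.INTER_CUBIC))
a=get_image("scene")[170:290,220:390,::-1]
b=cv2.resize(a,(765,540),interpolation=cv2.INTER_CUBIC)
cv2.imwrite("pics/scenec.png",b)
E
```

```text
(no output)
```

View pics/sidec.png

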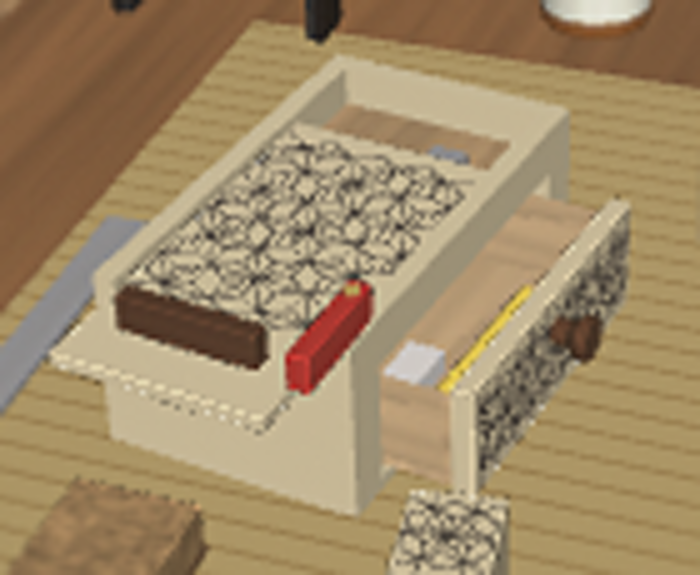

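View pics/scenec.png

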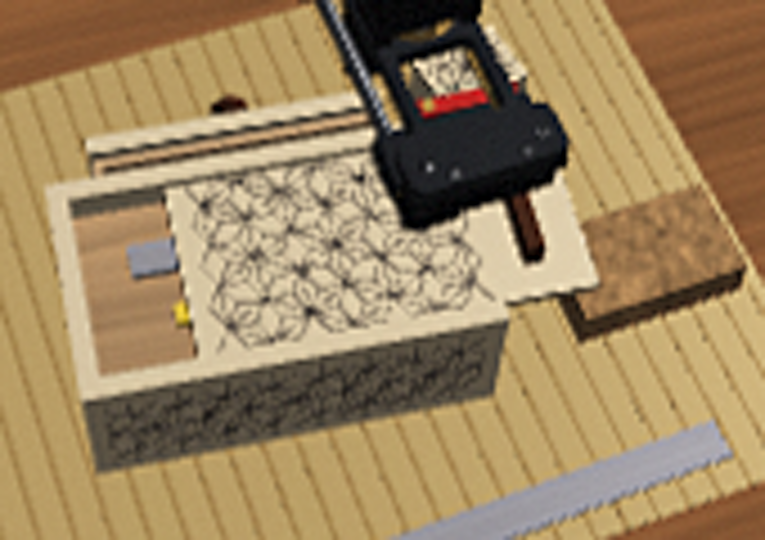

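```bash
cat > h.py <<'E'
import numpy as np
from bench import *
from scipy.optimize import least_squares
def proj(c,X):
    p=np.asarray(X)@c["R"].T+c["t"]; s=p[:,:2]/p[:,2:]
    s=s*(1+c["k1"]*(s**2).sum(1,keepdims=True))
    return s*210/np.tan(np.radians(c["fovy"]/2))+[c["cx"],c["cy"]]
def world(p,X):
    X=np.atleast_2d(X)/1000.; c,s=np.cos(p[2]),np.sin(p[2])
    return np.c_[p[0]+c*X[:,0]-s*X[:,1],p[1]+s*X[:,0]+c*X[:,1],X[:,2]]
E
python3 - <<'E'
from h import *
cs,cc=get_calibration("side"),get_calibration("scene")
def pts(p):
    d,l,a=p[3]*1e3,p[4]*1e3,p[5]
    S=[[-70,120,0],[70,120,0],[-70,-120,100],[70,-120,100],[38,92+l,95.5],[-38,92+l,95.5],[-64,106,121.5],
       [-64+55*np.sin(a),106+55*np.cos(a),121.5],[-90-d,0,49],[-70-d,92,71],[-70-d,-92,71]]
    C=[[70,-120,100],[70,-120,0],[-70,-120,100],[70,120,100],[70,120,0],[57,115+l,95.5],[-57,-115+l,95.5],[-70-d,-92,71]]
    return S,C
s=np.array([[362,513],[112,437],[570,112],[345,57],[117,325],[262,367],[352,287],[300,355],[585,340],[473,393],[630,205]])/5+[200,165]
c=np.array([[85,398],[98,470],[50,187],[507,322],[495,398],[598,287],[165,187],[88,143]])/4.5+[220,170]
def f(p):
    S,C=pts(p); return np.r_[(proj(cs,world(p,S))-s).ravel(),(proj(cc,world(p,C))-c).ravel()]
r=least_squares(f,[.65,0,0,.05,.04,0],loss="soft_l1")
print(r.x.round(4)); print(f(r.x).reshape(-1,2).round(1).tolist())
p=r.x; np.save("p.npy",p); d,l,a=p[3]*1e3,p[4]*1e3,p[5]
for n,X in dict(knob=[-90-d,0,49],knob0=[-90,0,49],cleat=[0,86+l,105.5],cleat0=[0,86,105.5],piv=[-64,106,111.5],tip=[-64+55*np.sin(a),106+55*np.cos(a),111.5]).items(): print(n,world(p,X).round(4))
print(get_state()["tool_rot"],get_state()["position"],get_state()["grip_width"])
E
```

```text
[ 0.6195 -0.0575 -0.14    0.0459  0.0569 -0.0934]
[[-1.2, 1.2], [-0.2, 0.2], [0.1, -1.0], [-1.5, -1.1], [-0.5, 0.8], [-1.3, 1.0], [-0.3, 0.6], [-0.1, 0.5], [0.9, -0.4], [-1.0, 0.1], [-0.4, -1.0], [-0.9, -0.1], [-0.3, 0.5], [-1.1, -1.0], [0.8, -1.2], [-0.4, -0.5], [-1.2, -0.7], [-2.2, -0.1], [-0.5, -1.2]]
knob [[ 0.485  -0.0385  0.049 ]]
knob0 [[ 0.5304 -0.0449  0.049 ]]
cleat [[0.6395 0.084  0.1055]]
cleat0 [[0.6315 0.0277 0.1055]]
piv [[0.5709 0.0564 0.1115]]
tip [[0.5735 0.1114 0.1115]]
[-2.22083410e+00 -2.22098834e+00  1.37001458e-03] [ 6.49673464e-01 -4.16807500e-05  2.21880433e-01] 0.9992413059604776
```

```bash
python3 - <<'E'
from h import *
from scipy.optimize import fsolve
for n,cam,uv in [("glue","scene",(300,303)),("glue","side",(498,306)),("blockL","side",(398,415)),("blockR","side",(428,421)),("sander","side",(320,436))]:
    c=get_calibration(cam); x=fsolve(lambda q:(proj(c,[[q[0],q[1],0]])-np.array(uv)*.7)[0],[.5,0]); print(n,x.round(3))
E
python3 -m crank '[[0,-0.3,-0.05,0,-0.022],[0,-0.6,-0.1,0,-0.022],[0,-0.9,-0.17,0,-0.022],[0,-0.975,-0.17,0,-0.022],[0,-0.975,-0.17,0,-0.022]]' 20
```

```text
glue [ 0.454 -0.215]
glue [ 0.446 -0.214]
blockL [0.524 0.137]
blockR [0.475 0.135]
sander [0.621 0.219]
time: 0.82
position: [0.4551, -0.0339, 0.2232]
tool_rot: [2.369, 2.062, 0.002]
ft_force: [0.5, -0.9, -0.2]
grip_width: 0.517
grip_force: 0.0
```

```bash
python3 -m crank '[[0,0,0,-0.3,0],[0,0,0,-0.6,0],[0,0,0,-0.85,0],[0,0,0,-0.88,0],[0,0,0,-0.88,0]]' ; python3 - <<'E'
from bench import *
import cv2
a=get_image("side")[120:280,180:400,::-1]
cv2.imwrite("pics/s1.png",cv2.resize(a,(770,560),interpolation=cv2.INTER_CUBIC))
E
```

```text
time: 1.45
position: [0.4567, -0.0337, 0.0475]
tool_rot: [2.368, 2.063, 0.002]
ft_force: [0.3, -0.4, -0.6]
grip_width: 0.018
grip_force: 0.0
```

View pics/s1.png

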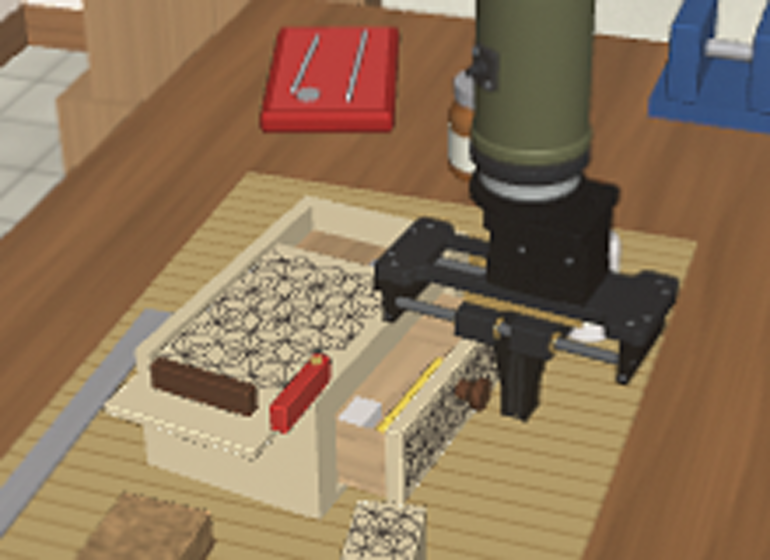

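The shut fingers stand just in front of the knob, about 13 mm short of it. The body clears the box top, so I'll push.

```bash
python3 -m crank '[[0,0.05,-0.007,0,0],[0,0.1,-0.014,0,0],[0,0.15,-0.021,0,0],[0,0.2,-0.028,0,0],[0,0.23,-0.032,0,0]]'; python3 -m crank '[[0,0.01,-0.0015,0,0],[0,0.02,-0.003,0,0],[0,0.02,-0.003,0,0]]'
```

```text
time: 2.12
position: [0.5016, -0.0405, 0.0465]
tool_rot: [-2.37, -2.063, 0.0]
ft_force: [-2.3, 0.4, 0.9]
grip_width: 0.007
grip_force: 0.7
time: 2.5
position: [0.505, -0.041, 0.0465]
tool_rot: [2.369, 2.063, 0.0]
ft_force: [-1.0, 0.4, -0.5]
grip_width: 0.005
grip_force: 0.2
```

Contact made, and the drawer is moving at about 1–2 N. I'll continue in 2 mm steps and watch the force.

```bash
python3 -m crank '[[0,0.01,-0.0015,0,0],[0,0.02,-0.003,0,0],[0,0.02,-0.003,0,0]]'; python3 -m crank '[[0,0.01,-0.0015,0,0],[0,0.01,-0.0015,0,0]]'; python3 - <<'E'
from h import *
import cv2
a=get_image("side")[165:280,200:340,::-1]
cv2.imwrite("pics/s2.png",cv2.resize(a,(700,575),interpolation=cv2.INTER_CUBIC))
E
```

```text
time: 2.88
position: [0.5092, -0.0416, 0.0466]
tool_rot: [2.369, 2.063, 0.0]
ft_force: [-0.6, -0.7, 0.0]
grip_width: 0.007
grip_force: 0.3
time: 3.12
position: [0.5113, -0.042, 0.0466]
tool_rot: [2.369, 2.063, 0.0]
ft_force: [-0.8, 0.2, -0.3]
grip_width: 0.006
grip_force: 0.3
```

View pics/s2.png

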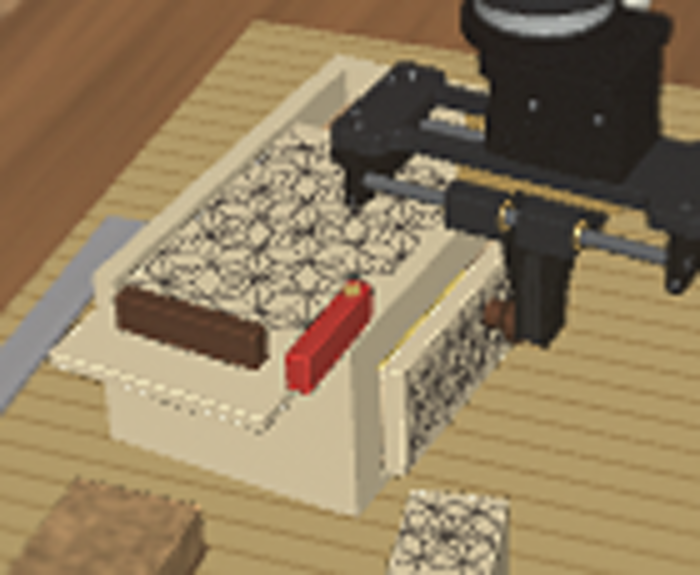

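The drawer is still roughly 12 mm out. The box, catch and lid haven't moved.

```bash
for i in 1; do python3 -m crank '[[0,0.01,-0.0014,0,0],[0,0.02,-0.0028,0,0],[0,0.03,-0.0042,0,0],[0,0.03,-0.0042,0,0]]'|grep -E 'pos|ft'; done; python3 -m crank '[[0,0.005,-0.0007,0,0],[0,0.01,-0.0014,0,0]]'|grep -E 'pos|ft'
```

```text
position: [0.5175, -0.0428, 0.0466]
ft_force: [0.8, 0.1, 0.3]
position: [0.519, -0.043, 0.0466]
ft_force: [-1.1, 1.1, 0.7]
```

```bash
python3 - <<'E'
from h import *
p=np.load("p.npy"); c=get_calibration("side")
print("flush corners predicted in 5x crop:",((proj(c,world(p,[[-70,92,71],[-70,92,9],[-90,0,49],[-70,120,0]]))-[200,165])*5).round())
E
python3 -m crank '[[0,0.005,-0.0007,0,0],[0,0.005,-0.0007,0,0]]'|grep -E 'pos|ft'
```

```text
flush corners predicted in 5x crop: [[380. 367.]
 [384. 471.]
 [505. 315.]
 [356. 519.]]
position: [0.5202, -0.0432, 0.0466]
ft_force: [-0.8, 0.4, 1.0]
```

```bash
python3 -m crank '[[0,0.005,-0.0007,0,0],[0,0.01,-0.0014,0,0],[0,0.01,-0.0014,0,0]]'|grep -E 'pos|ft'; python3 -m crank '[[0,0.005,-0.0007,0,0],[0,0.005,-0.0007,0,0]]'|grep -E 'pos|ft';python3 -m crank '[[0,0.005,-0.0007,0,0],[0,0.005,-0.0007,0,0]]'|grep -E 'pos|ft'
```

```text
position: [0.5222, -0.0435, 0.0466]
ft_force: [-0.7, -0.1, 1.4]
position: [0.5222, -0.0435, 0.0464]
ft_force: [-5.0, 0.8, 2.8]
position: [0.5222, -0.0435, 0.0463]
ft_force: [-6.5, 1.1, 5.0]
```

The stop is reached: 6.5 N with no further travel, below the 10 N that slides the box. Next I'll back off, rise and go over to the cleat's far side.

```bash
python3 -m crank '[[0,-0.1,0.014,0,0],[0,-0.1,0.014,0.3,0],[0,-0.1,0.014,0.6,0],[0,-0.1,0.014,0.75,0],[0,-0.1,0.014,0.75,0]]'|grep -E 'pos|ft'; python3 -m crank '[[0,0.25,0.22,0,0],[0,0.45,0.45,0,0],[0,0.65,0.7,0,0],[0,0.707,0.777,0,0],[0,0.707,0.777,0,0]]'|grep -E 'pos|ft'
python3 -m crank '[[0,0,0,-0.25,0],[0,0,0,-0.46,0],[0,0,0,-0.46,0]]'|grep -E 'pos|ft'
python3 - <<'E'
from h import *
import cv2
a=get_image("side")[165:280,200:340,::-1]
cv2.imwrite("pics/s3.png",cv2.resize(a,(700,575),interpolation=cv2.INTER_CUBIC))
E
```

```text
position: [0.5068, -0.0412, 0.1999]
ft_force: [-0.0, 0.1, -0.9]
position: [0.6452, 0.1167, 0.1939]
ft_force: [-0.2, -0.4, -0.5]
position: [0.6421, 0.1117, 0.1004]
ft_force: [-0.1, 0.0, 0.1]
```

View pics/s3.png

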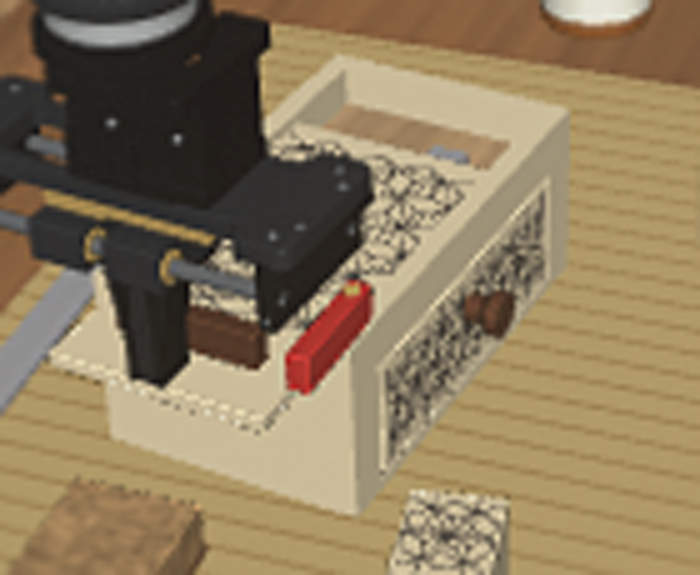

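The drawer is flush, and the finger stands behind the cleat near its middle, clear of the lid. I'll push the lid along box −y.

```bash
python3 -m crank '[[0,-0.007,-0.05,0,0],[0,-0.014,-0.1,0,0],[0,-0.021,-0.15,0,0],[0,-0.028,-0.2,0,0],[0,-0.028,-0.2,0,0]]'|grep -E 'pos|ft'; python3 -m crank '[[0,-0.004,-0.03,0,0],[0,-0.008,-0.06,0,0],[0,-0.01,-0.08,0,0],[0,-0.01,-0.08,0,0]]'|grep -E 'pos|ft'; python3 -m crank '[[0,-0.0014,-0.01,0,0],[0,-0.0028,-0.02,0,0],[0,-0.0028,-0.02,0,0]]'|grep -E 'pos|ft'
```

```text
position: [0.6397, 0.0724, 0.1047]
ft_force: [-0.3, -0.6, 0.3]
position: [0.6377, 0.0576, 0.1044]
ft_force: [-0.1, -0.0, -0.2]
position: [0.6373, 0.0542, 0.1045]
ft_force: [1.0, 0.8, 0.2]
```

```bash
python3 -m crank '[[0,-0.0014,-0.01,0,0],[0,-0.0028,-0.02,0,0],[0,-0.0028,-0.02,0,0]]'|grep -E 'pos|ft'; python3 -m crank '[[0,-0.0007,-0.005,0,0],[0,-0.0014,-0.01,0,0],[0,-0.0014,-0.01,0,0]]'|grep -E 'pos|ft';python3 -m crank '[[0,-0.0007,-0.005,0,0],[0,-0.0014,-0.01,0,0],[0,-0.0014,-0.01,0,0]]'|grep -E 'pos|ft'
```

```text
position: [0.6366, 0.05, 0.1046]
ft_force: [1.0, 0.6, -0.2]
position: [0.6364, 0.0483, 0.1046]
ft_force: [-0.4, 1.7, 0.2]
position: [0.6361, 0.0462, 0.1046]
ft_force: [0.9, 1.0, 0.3]
```

```bash
for i in 1; do python3 -m crank '[[0,-0.0007,-0.005,0,0],[0,-0.0014,-0.01,0,0],[0,-0.0014,-0.01,0,0]]'|grep -E 'pos|ft';done; python3 -m crank '[[0,-0.0007,-0.005,0,0],[0,-0.0007,-0.005,0,0]]'|grep -E 'pos|ft';python3 -m crank '[[0,-0.0007,-0.005,0,0],[0,-0.0007,-0.005,0,0]]'|grep -E 'pos|ft'
```

```text
position: [0.6359, 0.0442, 0.1046]
ft_force: [-0.5, 0.4, -0.1]
position: [0.6357, 0.0433, 0.1046]
ft_force: [0.5, 0.6, -1.3]
position: [0.6357, 0.0428, 0.1046]
ft_force: [1.6, 2.2, -1.0]
```

```bash
python3 -m crank '[[0,-0.0007,-0.005,0,0],[0,-0.0007,-0.005,0,0]]'|grep -E 'pos|ft';python3 -m crank '[[0,-0.0007,-0.005,0,0],[0,-0.0007,-0.005,0,0]]'|grep -E 'pos|ft'
```

```text
position: [0.6356, 0.0427, 0.1047]
ft_force: [1.6, 4.1, -0.7]
position: [0.6356, 0.0427, 0.1047]
ft_force: [2.8, 5.2, -1.2]
```

The lid is home: firm stop, 5 N. Backing off, and computing the catch arc.

```bash
python3 -m crank '[[0,0.014,0.09,0,0],[0,0.014,0.09,0.3,0],[0,0.014,0.09,0.3,0],[0,0.014,0.09,0.3,0]]'|grep -E 'pos|ft'; python3 - <<'E'
from h import *
p=np.load("p.npy")
print("start",world(p,[-100,106+42,107]).round(4))
for a in [-.09,.2,.5,.8,1.1,1.3,1.45,1.57]:
    s,c=np.sin(a),np.cos(a);h=6+8*abs(c)+9.5*abs(s)
    print(a,world(p,[-64+42*s-h*c,106+42*c+h*s,107])[0].round(4))
E
```

```text
position: [0.6381, 0.0579, 0.1648]
ft_force: [-0.9, -0.5, -0.9]
start [[0.5411 0.103  0.107 ]]
-0.09 [0.5582 0.0991 0.107 ]
0.2 [0.5701 0.1013 0.107 ]
0.5 [0.5819 0.1006 0.107 ]
0.8 [0.594 0.096 0.107]
1.1 [0.6048 0.0872 0.107 ]
1.3 [0.6103 0.079  0.107 ]
1.45 [0.6132 0.072  0.107 ]
1.57 [0.6147 0.066  0.107 ]
```

```bash
python3 -m crank '[[0,-0.2,0.1,0,0],[0,-0.4,0.2,0,0],[0,-0.485,0.225,0,0],[0,-0.485,0.225,0,0]]'|grep -E 'pos|ft'; python3 -m crank '[[0,0,0,-0.2,0],[0,0,0,-0.285,0],[0,0,0,-0.285,0],[0,0,0,-0.285,0]]'|grep -E 'pos|ft'
python3 - <<'E'
from h import *
import cv2
a=get_image("side")[165:280,200:340,::-1]
cv2.imwrite("pics/s4.png",cv2.resize(a,(700,575),interpolation=cv2.INTER_CUBIC))
E
```

```text
position: [0.5403, 0.1032, 0.1641]
ft_force: [0.8, -0.6, 0.1]
position: [0.5422, 0.1033, 0.1084]
ft_force: [0.2, -0.5, 1.0]
```

View pics/s4.png

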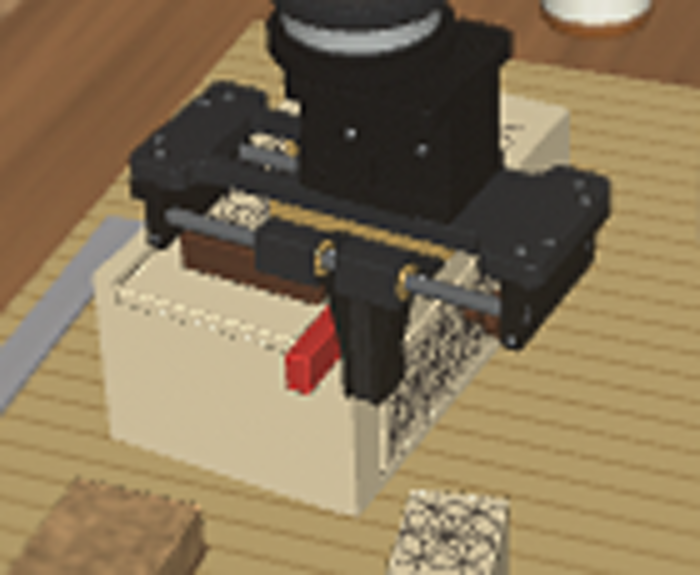

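The lid is home against the box end, and the finger sits on the front side of the catch near its tip. Now I'll swing it along the arc.

```bash
python3 -m crank '[[0,0.085,-0.018,0,0],[0,0.145,-0.0085,0,0],[0,0.175,-0.01,0,0],[0,0.204,-0.012,0,0],[0,0.235,-0.022,0,0]]'|grep -E 'pos|ft'; python3 -m crank '[[0,0.03,-0.013,0,0],[0,0.06,-0.033,0,0],[0,0.083,-0.057,0,0],[0,0.098,-0.075,0,0],[0,0.11,-0.098,0,0]]'|grep -E 'pos|ft'; python3 -m crank '[[0,0.008,-0.017,0,0],[0,0.015,-0.035,0,0],[0,0.015,-0.035,0,0]]'|grep -E 'pos|ft'
```

```text
position: [0.5881, 0.0994, 0.1076]
ft_force: [-1.6, -0.1, 0.8]
position: [0.6103, 0.0793, 0.1076]
ft_force: [-1.6, 1.2, 0.6]
position: [0.6134, 0.0718, 0.1077]
ft_force: [0.1, 0.6, -1.0]
```

Now a push straight along box −y to the stop, in small steps.

```bash
python3 -m crank '[[0,0,-0.01,0,0],[0,0,-0.02,0,0],[0,0,-0.02,0,0]]'|grep -E 'pos|ft'; python3 -m crank '[[0,0,-0.005,0,0],[0,0,-0.005,0,0]]'|grep -E 'pos|ft';python3 -m crank '[[0,0,-0.005,0,0],[0,0,-0.005,0,0]]'|grep -E 'pos|ft'; python3 -m crank '[[0,0,-0.005,0,0],[0,0,-0.005,0,0]]'|grep -E 'pos|ft'
```

```text
position: [0.6132, 0.0682, 0.1077]
ft_force: [0.1, -0.3, -0.7]
position: [0.6131, 0.0674, 0.1077]
ft_force: [0.2, 1.3, 0.2]
position: [0.6131, 0.0664, 0.1076]
ft_force: [-0.2, -0.1, 0.8]
position: [0.6131, 0.066, 0.1076]
ft_force: [-0.1, 2.4, 1.2]
```

```bash
python3 -m crank '[[0,0,-0.005,0,0],[0,0,-0.005,0,0]]'|grep -E 'pos|ft';python3 -m crank '[[0,0,-0.005,0,0],[0,0,-0.005,0,0]]'|grep -E 'pos|ft'
```

```text
position: [0.6131, 0.0659, 0.1076]
ft_force: [0.8, 5.2, 0.3]
position: [0.6131, 0.0658, 0.1077]
ft_force: [0.9, 6.2, 0.3]
```

The catch is at its stop. I'll retract and check.

```bash
python3 -m crank '[[0,0.014,0.1,0,0],[0,0.014,0.1,0.3,0],[0,0.014,0.1,0.6,0],[0,0.014,0.1,0.7,0],[0,0.014,0.1,0.7,0]]'|grep -E 'pos|ft';  python3 -m crank '[[0,0,0.3,0,0],[0,0,0.6,0,0],[0,0,0.6,0,0]]'|grep -E 'pos|ft'
python3 - <<'E'
from h import *
import cv2
a=cv2.resize(get_image("side")[165:280,200:340,::-1],(490,402),interpolation=cv2.INTER_CUBIC)
b=cv2.resize(get_image("scene")[180:290,220:340,::-1],(300,275),interpolation=cv2.INTER_CUBIC)
cv2.imwrite("pics/s5.png",np.hstack([a,cv2.copyMakeBorder(b,0,127,0,0,cv2.BORDER_CONSTANT)]))
E
```

```text
position: [0.617, 0.0833, 0.2496]
ft_force: [0.3, 0.1, -0.5]
position: [0.6129, 0.2108, 0.2446]
ft_force: [-0.2, -0.4, 0.6]
```

View pics/s5.png

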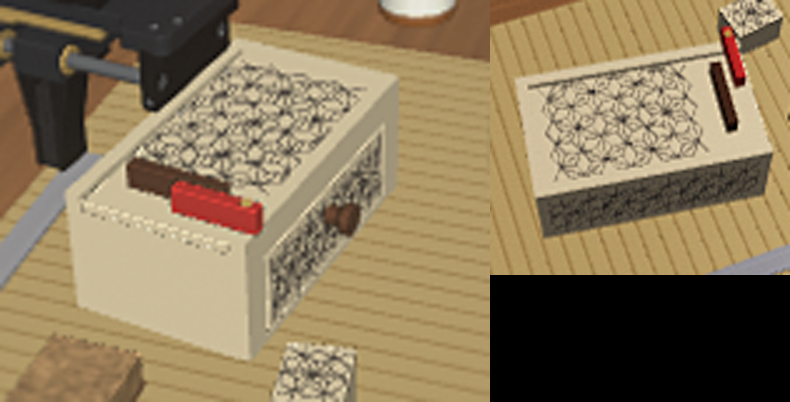

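The drawer is flush, the lid is home, and the catch lies parallel to the cleat across the lid. The box hasn't moved: its corner is at the same pixel as before.

```bash
python3 -c "from bench import *;print(close_job())"
```

```text
the job is handed in; nothing more can be done
None
```

The box is closed and the job is handed in: the drawer is fully in, the lid is home, and the catch was then swung across to its stop behind the cleat. The final pictures show the box in its original place and the objects around it undisturbed.

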